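Dock the telescopic photo lamp and hold it up at its second stop

ROBOT

A 6-joint arm with a two-finger parallel gripper is mounted at the origin on a cart in front of the work surface, level with it; the furniture and walls round the work are solid. World frame = base frame: x ahead of the robot, y to its left, z up, the work surface at z = 0. Lengths are in mm, angles in rad, forces in N, time in s.
With the tool pointing down it reaches from about 350 to 875 mm from the base axis. Payload 4.2 kg.
Tool frame: the origin (TCP) lies between the finger pads; the fingertips stand 25 mm ahead of it and the grasp point (between the pads) lies 6 mm ahead of it; z points along the fingers, y is the line along which they close (so a half turn about z gives the same grasp; the last joint's range is limited). The gripper opens to 85 mm and grips with 20 to 120 N. Pads are 22 mm wide; open, the fingers measure 114 mm over their backs; the gripper's body (76 mm by 85 mm) begins 54 mm behind the grasp point. The pads swing forward as they close: fully open they stand 13 mm farther back than shut.
Start: joints at [1.447, 0.385, 0.008, 0, -1.194, -0.259], TCP at [233.416, 579.755, 256.312] pointing down, gripper open.
Joint ranges: [-3.14, 3.14], [-1.21, 2.06], [-1.07, 1.41], [-3.16, 2.05], [-2.99, -0.16], [-3.1, 3.1]. Speed limits (rad/s): [2.79, 2.79, 3.14, 3.14, 3.14, 3.14].

INTERFACE

Orientations are given as a unit quaternion [x, y, z, w].
In Python, from bench import arm gives the robot as it stands.
- The arm moves only by the shell command python3 -m pendant 'ROWS'. ROWS is JSON, a list of rows, each a list of 7 numbers: the shift along the tool's x, y, z in m, then the turn, a rotation vector about the tool's x, y, z in degrees, then the finger opening in m, from 0 to 0.0854. In form: [[x, y, z, wx, wy, wz, fingers], ...]. A call has 1 to 12 rows; each row shifts and turns the commanded pose from where the row before left it, along the tool's axes as they then stand; what a row does not reach is not made up. A row lasts 1/10 s, in which the tool goes at most 50 mm and 8.59 degrees, less where a joint would pass 70% of its speed; a pose out of reach is approached as far as the arm can. A call is refused whole if a number of a shift passes 0.05 or a number of a turn 8.59, either way. A call with a gripper value outside its range is refused whole. The fingers move at their own pace and stop on an object; the grip force is fixed at half the most. Time passes only in rows, so rows that do not move let the fingers close. It gives the time, the measured TCP pose, the force, the opening and the grip force at its end, in the units of the state.
- arm.read_state(): the state, without advancing time (a new reading comes with each control period).
- arm.get_image(name): name is "scene" or "top"; returns a dict with "image" (480x640x3 uint8, red, green, blue), "fx", "fy", "cx", "cy" (pixels), "xyz" and "rotation" of the camera in the world. Camera axes: x right, y down, z forward; pixel columns grow to the right and rows downward; lengths in mm; the calibration is good to about 2 mm. A picture is of the moment at which its call begins. There is no depth.
- arm.job_done(): hands the job in; it is judged then, once.
The state is a dict: "clock": time; "joints": joint angles; "joint_vel": joint speeds; "joint_efforts": joint torques, N m; "position": TCP position; "ee_rot": TCP orientation; "contact_force": force on the tool from outside, world axes, zero at the start; "wrist_torque": the same for the moment, N m; "gripper_width": finger opening in mm; "grasp_force": force on a finger pad.
Only numpy, scipy, OpenCV 4.12 (cv2) and the standard library are available. Lean on these libraries where they do the work, as an engineer would, in place of code of your own. Each camera call takes 0.05 s, during which the arm holds its last target. There are 200 camera calls.

TASK

Get the little telescopic lamp ready for a photo of the drinks: keeping it closed, slide its round foot into the mouth of the metal dock, under the two lips, and on to the back. Then squeeze the button on the lamp's head, pull the head straight up past the first stop to the second stop so that both tube sections are fully out, and finish while still holding it there, because springs pull it shut. Leave the espresso cup and the shot glass where they stand.

Things in the scene. Friction and masses are not known exactly. Their poses are not given: they have to be found in the camera images.
- lamp: loose upright lamp, about 0.25 kg, lighter than its springs (dock must hold it down). Origin: centre of the foot's underside; z up; -x to the button side. Steel disc foot 56 mm across, 6 thick; aluminium barrel 22 mm thick, z 6 to 108 (collar 25 thick at the top). Closed, the black head block (28 in x, 24 in y) is at z 110 to 144, a round light 24 mm across on it up to z 157.
- lamp_grip (a point): centre of the black head block, level with the button; 127 mm above the foot's underside when closed, 247 mm fully extended; moves with the head. Axes as lamp. Along x it is 34 mm wide over the button, 28 mm once the button is flush.
- lamp_button (a joint): grey rectangular button 14 x 16 mm on the block's -x face: 0 = out (6 mm proud), 0.006 m = flush. The head stays locked shut unless it is pressed by 0.004 m or more. Spring 3 N, 6 N when flush; springs out when let go. Squeezing the block along x between the fingers presses it.
- lamp_tube (a joint): lower tube section out of the barrel: 0 = closed, 0.060 m = fully out, which is the first stop. Its spring pulls it shut with 4 to 5.2 N, so it comes out first.
- lamp_cap (a joint): upper tube section, with the head, out of the lower one: 0 = closed, 0.060 m = fully out, the second stop (head 120 mm up in all). Its spring pulls it shut with 8 to 9.2 N.
- dock_home (a point): where the centre of the foot's underside lies when home in the fixed aluminium dock, on the counter, 2 mm short of touching the back wall. x runs along the slot from the mouth to the back wall, z up. The foot slides on the counter between side walls 66 mm apart, under two lips (z 10 to 14 mm, from x = -45 mm to the back wall) with a 32 mm gap for the barrel; 4 mm of play upward.
- dock_mouth (a point): point on the counter at the outer end of the dock's mouth, 85 mm from dock_home along its -x, same axes. Flared guides, 10 mm high, narrow the mouth from about 95 mm here to 66 mm at the side walls, which begin 55 mm from dock_home. The foot, 28 mm in radius, starts clear of the dock 125 mm from dock_home.
- cup: teal espresso cup, 63 mm across, 55 mm high, loose bystander at the back; origin centre of its underside
- glass: clear shot glass, 49 mm across, 62 mm high, loose bystander at the back; origin centre of its underside
- tower (a point): counter-level centre of the tall dark bean dispenser at the right back (fixed equipment, about 0.2 m wide and deep, 0.45 m or more tall). It stands between the arm's start on the right and the work: bring the gripper round in front of it, on the robot's side, within 0.47 m of the base axis, not across it.

How it is judged:
By the outcome, as a careful person would: the job done as asked, in the order asked, and still so for the second after the job is handed in, while the arm keeps its last pose, push and grip.
It also fails if it takes over 48 s, if anything falls off the work surface, if the arm or the gripper's body presses on something with over 40 N, if the wrist force passes 120 N, or if a joint passes its speed limit or range.

## Working session

There is one attempt and no reset: what is moved stays moved. The work goes in short steps, Python scripts to look and compute and a shell command to move; the robot and the scene stay as the last step left them, time stands still between calls to the robot, and variables do not carry over. Pictures are saved under pics/ and viewed, at most 10 in all, crops included, and the job is handed in when it is done.

```bash
mkdir -p pics; python3 - <<'E'
from bench import arm
import cv2,pickle
d={}
for n in("scene","top"):
    r=arm.get_image(n);d[n]=r;cv2.imwrite(f"pics/{n}0.png",r["image"][:,:,::-1]);print(n,r["fx"],r["fy"],r["cx"],r["cy"],r["xyz"],r["rotation"])
pickle.dump(d,open("i0.pkl","wb"));print(arm.read_state())
E
```

```text
scene 520.5757132813505 520.5757132813505 322.9621201487488 241.34049051406873 [ -79.61710468 -515.77298829  891.24210757] [ 0.81673804 -0.44487583  0.17603282 -0.32254754]
top 539.8251766798807 539.8251766798807 320.36821205436263 243.99986959423865 [ 445.64820897  -87.79331308 1250.28915702] [-0.7013764   0.71132953 -0.02921905  0.03503853]
{'clock': 0.1, 'joints': array([ 1.44659072e+00,  3.85496415e-01,  6.74989640e-03, -4.44351116e-04,
       -1.19402632e+00, -2.58608524e-01]), 'joint_vel': array([-0.00164099, -0.00114916,  0.00557267,  0.00173532,  0.00087978,
        0.00104568]), 'joint_efforts': array([-1.97244572e-04, -3.93321669e+01,  1.88928616e+01,  4.19786990e+00,
       -2.59820052e-03,  2.73472924e-07]), 'position': array([233.25417817, 579.32034761, 255.31450596]), 'ee_rot': array([ 9.81721433e-01, -1.90320805e-01, -1.39682595e-04,  9.99889920e-04]), 'contact_force': array([ 0.4767528 ,  0.2452176 , -0.49908019]), 'wrist_torque': array([-0.04179312, -0.01093997, -0.01312161]), 'grasp_force': 0.0, 'gripper_width': 85.57369041567978}
```

View pics/scene0.png

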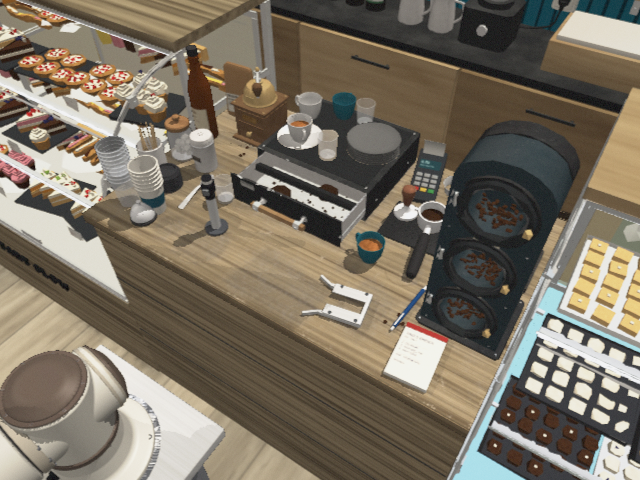

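View pics/top0.png

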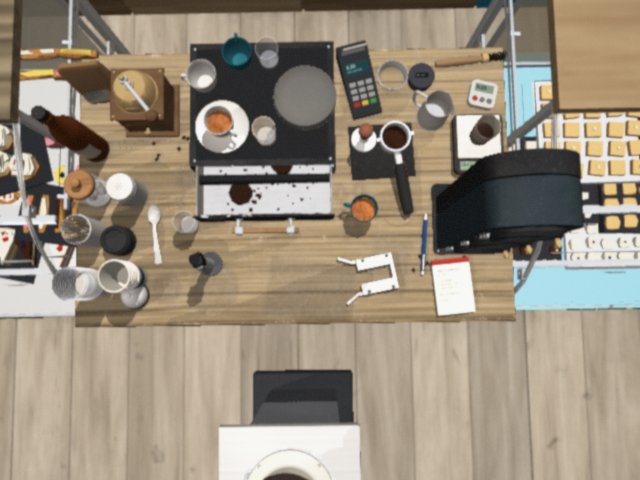

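The scene view shows the lamp at about (210,205), the dock at (340,302) with its mouth to the left, the cup at (370,247) and the tower at (500,240). In the top view the lamp foot is at (210,263), the dock at (375,275) and the cup at (362,208). Next I'll zoom in for the button side and the dock's corners.

```bash
cat > h.py <<'E'
import numpy as np
from scipy.spatial.transform import Rotation as R
def ray(c,u,v):
    d=R.from_quat(c["rotation"]).apply([(u-c["cx"])/c["fx"],(v-c["cy"])/c["fy"],1]);return np.array(c["xyz"]),d
def onz(c,u,v,z):
    o,d=ray(c,u,v);return o+d*(z-o[2])/d[2]
def tri(c1,p1,c2,p2):
    A=[];b=[]
    for c,p in((c1,p1),(c2,p2)):
        o,d=ray(c,*p);d/=np.linalg.norm(d);P=np.eye(3)-np.outer(d,d);A.append(P);b.append(P@o)
    return np.linalg.lstsq(np.vstack(A),np.hstack(b),rcond=None)[0]
def proj(c,p):
    q=R.from_quat(c["rotation"]).inv().apply(np.array(p)-c["xyz"]);return q[0]/q[2]*c["fx"]+c["cx"],q[1]/q[2]*c["fy"]+c["cy"]
E
python3 - <<'E'
import cv2,pickle,numpy as np
from h import *
d=pickle.load(open("i0.pkl","rb"))
def crop(n,x,y,w,h,s):
    return cv2.resize(d[n]["image"][y:y+h,x:x+w,::-1],(w*s,h*s),interpolation=cv2.INTER_CUBIC)
a=crop("scene",180,165,66,75,8);b=crop("top",170,235,33*2,75,8)
c=np.zeros((600,800,3),np.uint8);c[:,:400]=a[:,64:464];c[:,400:]=b[:,64:464];cv2.imwrite("pics/lamp.png",c)
a=crop("scene",295,270,80,60,5);b=crop("top",335,247,80,60,5)
cv2.imwrite("pics/dock.png",np.hstack([a,b]))
for n in d: print(n,"base",proj(d[n],[0,0,0]),"tcp",proj(d[n],[233,579,255]))
E
```

```text
scene base (np.float64(93.7269448107532), np.float64(450.2413927450313)) tcp (np.float64(-49.46755832209624), np.float64(146.86525943606466))
top base (np.float64(288.74576101622966), np.float64(494.12552685146306)) tcp (np.float64(-41.56992289578835), np.float64(416.2259175924153))
```

View pics/lamp.png

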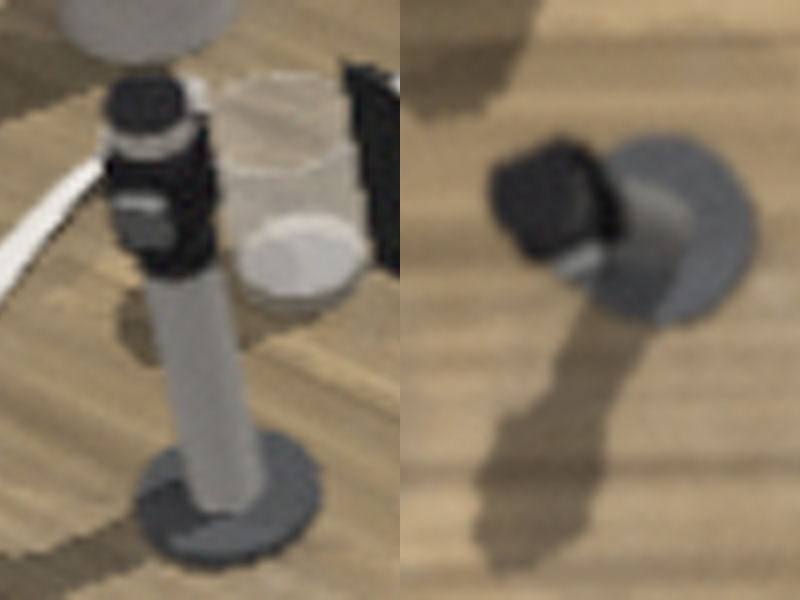

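View pics/dock.png

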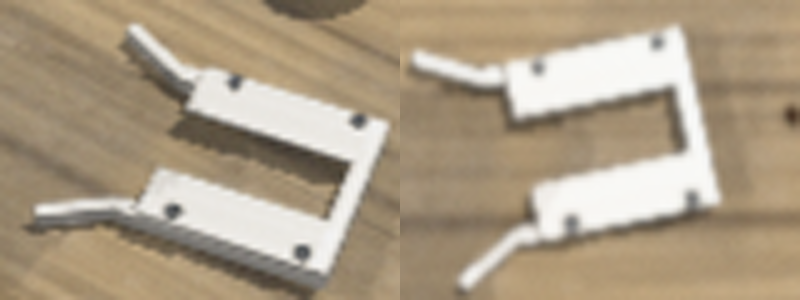

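Lamp crop: the button faces the camera side, at scene (206,192) and top (200,267). The foot centre is at top (210.4,263.7). Dock crop: the white lips' inner front corners are at top (358,271.4) and (361.6,284.4), the back corners at (391.4,252) and (398.6,288), and the mouth points left.

```bash
python3 - <<'E'
import pickle,numpy as np
from h import *
d=pickle.load(open("i0.pkl","rb"));T,S=d["top"],d["scene"]
np.set_printoptions(precision=1,suppress=True)
L=lambda x,y:(178+(x-400)/8,235+y/8); M=lambda x,y:(188+x/8,165+y/8)
D=lambda x,y:(335+(x-400)/5,247+y/5); E=lambda x,y:(295+x/5,270+y/5)
f=onz(T,*L(659,229.5),6);fs=onz(S,*M(229,497),6)
print("foot",f,fs,"head top",onz(T,*L(549,197),157),onz(S,*M(147,103),157))
b=tri(T,L(575,258),S,M(143,200));print("button",b,"onz top",onz(T,*L(575,258),135),onz(S,*M(145,222),127))
print("axis at z127 in crop top",np.array(proj(T,[*f[:2],157])),"vs",L(549,197))
P=lambda x,y,z=14:onz(T,*D(x,y),z);Q=lambda x,y,z=14:onz(S,*E(x,y),z)
for P,pts in((P,[(505,65),(515,122),(533,187),(540,238),(682,25),(718,205)]),(Q,[(205,70),(188,108),(160,170),(135,205),(388,122),(322,278)])):
    p=[P(*q) for q in pts];print(np.array(p)[:,:2])
    x=(p[4]+p[5]-p[0]-p[3])[:2];y=(p[4]-p[5])[:2]
    print("dirs",np.degrees(np.arctan2(x[1],x[0])),np.degrees(np.arctan2(y[1],y[0])))
    u=x/np.linalg.norm(x);m=(p[0]+p[1]+p[2]+p[3])[:2]/4;print("home",m+45*u,"mouth",m-40*u,"len,w",np.linalg.norm(x)/2,np.linalg.norm(y))
s=[onz(T,*D(*q),14)[:2] for q in((538,68),(657,42),(571,222),(692,199))]
w=s[1]-s[0]+s[3]-s[2];print("screw dir",np.degrees(np.arctan2(w[1],w[0])))
E
```

```text
foot [517.1 176.5   6. ] [518.3 172.    6. ] head top [517.1 172.5 157. ] [519.6 173.  157. ]
button [504.3 168.9 135.2] onz top [502.7 170.8 135. ] [505.5 167.6 127. ]
axis at z127 in crop top [194.6 259.6] vs (196.625, 259.625)
[[ 520.4 -159.5]
 [ 494.2 -163.6]
 [ 464.5 -171.2]
 [ 441.2 -173.9]
 [ 537.6 -241.1]
 [ 455.1 -255.3]]
dirs -79.19674949721775 9.822737809258562
home [ 488.5 -211.3] mouth [ 472.6 -127.8] len,w 82.93481469461474 83.74547518934261
[[ 520.7 -162.2]
 [ 499.4 -167. ]
 [ 465.7 -174.4]
 [ 445.3 -175.3]
 [ 538.9 -241.8]
 [ 456.  -257.7]]
dirs -79.86881795765665 10.862627638349693
home [ 490.7 -214. ] mouth [ 475.8 -130.4] len,w 82.21275571277502 84.36604133930022
screw dir -79.27986195516782
```

```bash
cat > go.py <<'E'
import sys,numpy as np
from bench import arm
from scipy.spatial.transform import Rotation as R
s=arm.read_state();r=R.from_quat(s["ee_rot"]);t=np.array(list(map(float,sys.argv[1:4])))
Y=r.apply([0,1,0]);Z=r.apply([0,0,1]);np.set_printoptions(precision=2,suppress=True)
print("t",s["clock"],"pos",s["position"],"tool-y yaw",np.degrees(np.arctan2(Y[1],Y[0])),"z",Z,"F",s["contact_force"],"w",s["gripper_width"],s["grasp_force"],"j",s["joints"])
print("tool shift mm",r.inv().apply(t-s["position"]))
E
python3 -m pendant '[[0,0,0,0,0,-8.4,0.085],[0,0,0,0,0,-8.4,0.085],[0,0,0,0,0,-8.4,0.085],[0,0,0,0,0,-8.4,0.085],[0,0,0,0,0,-8.4,0.085],[-0.0105,0.037,0,0,0,0,0.085],[-0.0105,0.037,0,0,0,0,0.085],[-0.0105,0.037,0,0,0,0,0.085],[-0.0105,0.037,0,0,0,0,0.085],[-0.0105,0.037,0,0,0,0,0.085],[-0.0105,0.037,0,0,0,0,0.085]]'; python3 go.py 350 173 255
```

```text
clock: 1.2
position: [250.3, 347.7, 255.9]
ee_rot: [0.985, 0.174, -0.0, 0.0]
contact_force: [0.4, -0.0, 1.0]
gripper_width: 84.8
grasp_force: 0.0
t 1.2 pos [250.25 347.7  255.88] tool-y yaw -69.92576622669264 z [-0. -0. -1.] F [ 0.44 -0.01  0.99] w 84.83446581966513 0.0 j [ 1.33  0.04 -0.44 -0.   -1.09  0.59]
tool shift mm [ 33.72 198.32   1.  ]
```

```bash
python3 -m pendant '[[0.0067,0.0397,0,0,0,0,0.085],[0.0067,0.0397,0,0,0,0,0.085],[0.0067,0.0397,0,0,0,0,0.085],[0.0067,0.0397,0,0,0,0,0.085],[0.0067,0.0397,0,0,0,0,0.085],[0.0395,0.0143,0,0,0,0,0.085],[0.0395,0.0143,0,0,0,0,0.085],[0.0395,0.0143,0,0,0,0,0.085],[0.0395,0.0143,0,0,0,0,0.085],[0,0,0,0,0,0,0.085]]'; python3 go.py 518.2 173.5 128
python3 - <<'E'
from bench import arm
import cv2,numpy as np
a=arm.get_image("scene")["image"];b=arm.get_image("top")["image"]
c=cv2.resize(a[90:240,140:290,::-1],(400,400),interpolation=3);e=cv2.resize(b[190:340,130:280,::-1],(400,400),interpolation=3)
cv2.imwrite("pics/pre.png",np.hstack([c,e]))
E
```

```text
clock: 2.2
position: [521.7, 175.0, 254.3]
ee_rot: [0.985, 0.173, -0.001, 0.001]
contact_force: [-0.8, -0.2, -0.5]
gripper_width: 85.0
grasp_force: 0.0
t 2.2 pos [521.69 174.96 254.27] tool-y yaw -70.10929551710352 z [-0. -0. -1.] F [-0.84 -0.17 -0.51] w 84.99960758689606 0.0 j [ 0.62  0.26 -0.18  0.   -1.13  1.3 ]
tool shift mm [ -3.59   0.05 126.27]
```

View pics/pre.png

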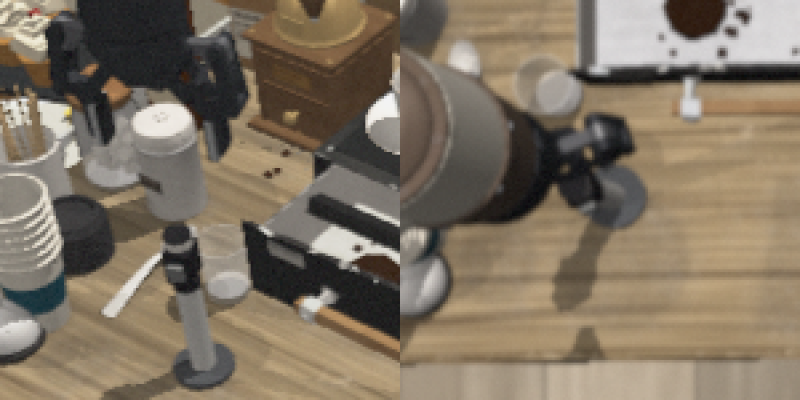

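The lamp stands between the two open fingers, at scene-crop (180,260), with nothing near the fingers. I'll lower the gripper and grip the block's y faces, which leaves the button free.

```bash
python3 -m pendant '[[-0.0036,0,0.03,0,0,0,0.085],[0,0,0.03,0,0,0,0.085],[0,0,0.03,0,0,0,0.085],[0,0,0.028,0,0,0,0.085],[0,0,0,0,0,0,0.05],[0,0,0,0,0,0,0.04],[0,0,0,0,0,0,0.03],[0,0,0,0,0,0,0.015],[0,0,0,0,0,0,0.015],[0,0,0,0,0,0,0.015],[0,0,0,0,0,0,0.015],[0,0,0,0,0,0,0.015]]'; python3 go.py 465 -85 136
python3 - <<'E'
from bench import arm
import cv2,numpy as np
a=arm.get_image("scene")["image"]
cv2.imwrite("pics/grip.png",cv2.resize(a[110:260,130:280,::-1],(600,600),interpolation=3))
E
```

```text
clock: 3.5
position: [515.6, 174.8, 140.2]
ee_rot: [0.985, 0.174, 0.002, -0.001]
contact_force: [-1.8, 1.3, 5.8]
gripper_width: 22.9
grasp_force: 60.0
t 3.5 pos [515.62 174.77 140.21] tool-y yaw -69.90338534546007 z [ 0.  0. -1.] F [-1.78  1.27  5.76] w 22.929219202853428 60.00669479370117 j [ 0.62  0.36 -0.35  0.   -0.85  1.3 ]
tool shift mm [-136.81  226.56    3.52]
```

View pics/grip.png

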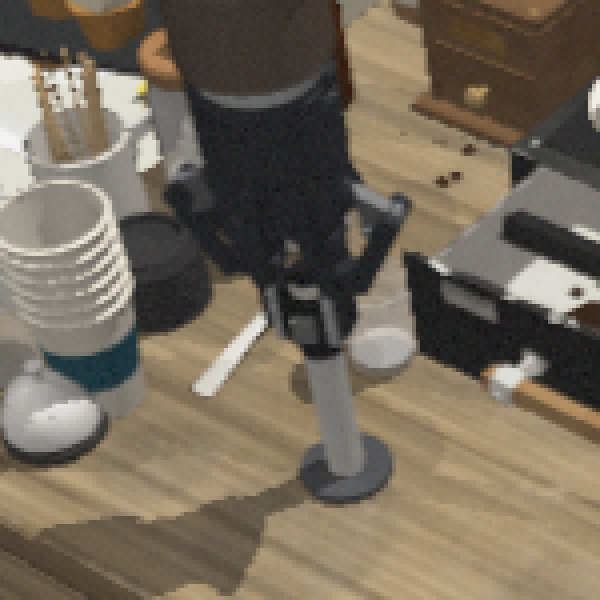

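The pads have closed on the block's y faces, with the button free at (305,325) and the lamp upright. I'll lift it slightly, carry it to the mouth and check the foot.

```bash
python3 -m pendant '[[0,0,-0.006,0,0,0,0.015],[-0.008,0.0126,0,0,0,0,0.015],[-0.0152,0.0252,0,0,0,0,0.015],[-0.0152,0.0252,0,0,0,0,0.015],[-0.0152,0.0252,0,0,0,0,0.015],[-0.0152,0.0252,0,0,0,0,0.015],[-0.0152,0.0252,0,0,0,0,0.015],[-0.0152,0.0252,0,0,0,0,0.015],[-0.0152,0.0252,0,0,0,0,0.015],[-0.0152,0.0252,0,0,0,0,0.015],[-0.008,0.0126,0,0,0,0,0.015],[0,0,0,0,0,0,0.015]]'; python3 go.py 489.8 -212.7 146
python3 - <<'E'
from bench import arm
import cv2,numpy as np,pickle
r={n:arm.get_image(n) for n in("scene","top")};pickle.dump(r,open("i1.pkl","wb"))
a=r["scene"]["image"];b=r["top"]["image"]
c=cv2.resize(a[220:340,230:390,::-1],(800,600),interpolation=3)
cv2.imwrite("pics/mouth.png",c)
E
```

```text
clock: 4.75
position: [461.1, -88.5, 143.6]
ee_rot: [0.985, 0.172, -0.001, -0.0]
contact_force: [-0.7, 0.1, -3.1]
gripper_width: 23.2
grasp_force: 59.3
t 4.75 pos [461.07 -88.51 143.61] tool-y yaw -70.15944746263968 z [-0. -0. -1.] F [-0.7   0.12 -3.14] w 23.216857866437465 59.30752873420715 j [ 0.16  0.25 -0.52 -0.   -0.81  1.76]
tool shift mm [-15.13 126.56  -2.46]
```

View pics/mouth.png

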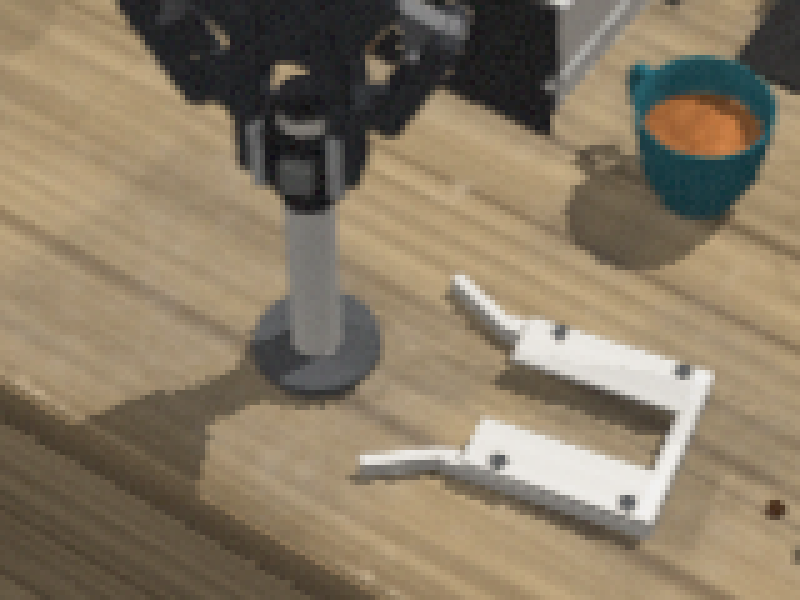

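The lamp hangs upright at the mouth with its foot's top face centred at about crop (315,338), full-image (293,287.6). The dock lies ahead and to the right.

```bash
python3 - <<'E'
import pickle,numpy as np
from h import *
np.set_printoptions(precision=1,suppress=True)
r=pickle.load(open("i1.pkl","rb"));S=r["scene"]
C=lambda x,y:(230+x/5,220+y/5)
print("foot",onz(S,*C(315,338),9.5))
for z in(10,110,157):
    u,v=proj(S,[461.1,-88.5,z]);print("tcp axis crop z",z,(u-230)*5,(v-220)*5)
a=[onz(S,*C(*q),14)[:2] for q in((530,320),(512,360),(482,420),(462,462),(715,374),(650,530))]
m=sum(a[:4])/4;x=a[4]+a[5]-a[0]-a[3];x/=np.linalg.norm(x);print("home",m+45*x,np.degrees(np.arctan2(x[1],x[0])))
E
```

```text
foot [465.5 -88.2   9.5]
tcp axis crop z 10 309.5575879662576 344.38474709957205
tcp axis crop z 110 298.7913970278922 189.87314717342855
tcp axis crop z 157 293.1909264816997 109.49767646281487
home [ 490.1 -214.4] -79.24517453802468
```

```bash
python3 -m pendant '[[0,0,0.0015,0,0,0,0.015],[0,0,0.0015,0,0,0,0.015],[0,0,0,0,0,0,0.015],[-0.0016,0.0099,0,0,0,0,0.015],[-0.0016,0.0099,0,0,0,0,0.015],[-0.0016,0.0099,0,0,0,0,0.015],[-0.0016,0.0099,0,0,0,0,0.015],[-0.0016,0.0099,0,0,0,0,0.015],[-0.0016,0.0099,0,0,0,0,0.015],[0,0,0,0,0,0,0.015]]'; python3 go.py 485.5 -214.2 143
```

```text
clock: 5.85
position: [474.9, -146.7, 141.2]
ee_rot: [0.985, 0.173, 0.0, 0.0]
contact_force: [0.6, 0.0, -2.4]
gripper_width: 23.1
grasp_force: 59.4
t 5.85 pos [ 474.86 -146.7   141.25] tool-y yaw -70.03661778224217 z [ 0. -0. -1.] F [ 0.62  0.05 -2.38] w 23.077619531523872 59.36702013015747 j [ 0.03  0.29 -0.46  0.   -0.82  1.89]
tool shift mm [-13.05  67.08  -1.74]
```

```bash
python3 -m pendant '[[-0.0025,0.0095,0.0008,0,0,0,0.015],[-0.0025,0.0095,0,0,0,0,0.015],[-0.0018,0.0098,0,0,0,0,0.015],[-0.0018,0.0098,0,0,0,0,0.015],[-0.0017,0.0098,0,0,0,0,0.015],[0,0,0,0,0,0,0.015]]'; python3 go.py 485.7 -214.7 141
```

```text
clock: 6.45
position: [481.8, -195.6, 140.4]
ee_rot: [0.985, 0.173, 0.0, 0.0]
contact_force: [-0.2, 1.1, -3.3]
gripper_width: 23.0
grasp_force: 59.4
t 6.45 pos [ 481.85 -195.63  140.44] tool-y yaw -70.01845330122613 z [ 0. -0. -1.] F [-0.16  1.07 -3.34] w 23.03604406057087 59.35621619224548 j [-0.07  0.33 -0.41  0.   -0.84  1.99]
tool shift mm [-2.89 19.24 -0.56]
```

Still free. I'll continue in small steps until the back wall shows in the force.

```bash
python3 -m pendant '[[-0.0009,0.0059,0,0,0,0,0.015],[-0.0009,0.0059,0,0,0,0,0.015],[-0.0006,0.0039,0,0,0,0,0.015],[0,0.002,0,0,0,0,0.015],[0,0,0,0,0,0,0.015]]'; python3 go.py 485.7 -214.7 141;  python3 -m pendant '[[0,0.0015,0,0,0,0,0.015],[0,0,0,0,0,0,0.015]]'; python3 go.py 485.7 -214.7 141
```

```text
clock: 6.95
position: [485.4, -212.0, 140.5]
ee_rot: [0.985, 0.174, -0.0, 0.0]
contact_force: [-0.4, 0.4, -3.0]
gripper_width: 23.1
grasp_force: 59.4
t 6.95 pos [ 485.41 -212.03  140.47] tool-y yaw -69.94586206548011 z [-0. -0. -1.] F [-0.39  0.41 -3.02] w 23.139731025796998 59.351967573165894 j [-0.11  0.34 -0.38  0.   -0.85  2.03]
tool shift mm [-0.64  2.61 -0.53]
clock: 7.15
position: [485.9, -213.2, 140.5]
ee_rot: [0.985, 0.174, -0.0, 0.0]
contact_force: [0.5, -0.2, -3.1]
gripper_width: 23.1
grasp_force: 59.3
t 7.15 pos [ 485.9  -213.25  140.5 ] tool-y yaw -69.92686056607862 z [-0. -0. -1.] F [ 0.54 -0.23 -3.1 ] w 23.144663621838184 59.32881295681 j [-0.11  0.34 -0.38  0.   -0.85  2.03]
tool shift mm [-0.68  1.3  -0.5 ]
```

```bash
python3 -m pendant '[[-0.0004,0.0015,0,0,0,0,0.015],[-0.0003,0.0015,0,0,0,0,0.015],[0,0,0,0,0,0,0.015]]';  python3 -m pendant '[[-0.0004,0.0015,0,0,0,0,0.015],[0,0,0,0,0,0,0.015]]'
```

```text
clock: 7.45
position: [486.2, -216.0, 140.5]
ee_rot: [0.985, 0.174, 0.0, -0.0]
contact_force: [-0.4, 2.3, -2.0]
gripper_width: 22.8
grasp_force: 59.8
clock: 7.65
position: [486.2, -216.9, 140.5]
ee_rot: [0.985, 0.174, 0.0, -0.001]
contact_force: [-1.3, 7.1, -0.6]
gripper_width: 23.0
grasp_force: 60.8
```

The foot touches the back wall, with 7 N straight back along the slot. I'll ease off, set the lamp down, release and turn the gripper 90°.

```bash
python3 -m pendant '[[0.0002,-0.0015,0.0008,0,0,0,0.015],[0,0,0,0,0,0,0.015],[0,0,0,0,0,0,0.03],[0,0,0,0,0,0,0.05],[0,0,0,0,0,0,0.085],[0,0,0,0,0,0,0.085],[0,0,0,0,0,0,0.085],[0,0,0,0,0,0,0.085],[0,0,0,0,0,0,0.085]]' && python3 -m pendant '[[0,0,0,0,0,8.57,0.085],[0,0,0,0,0,8.57,0.085],[0,0,0,0,0,8.57,0.085],[0,0,0,0,0,8.57,0.085],[0,0,0,0,0,8.57,0.085],[0,0,0,0,0,8.57,0.085],[0,0,0,0,0,8.57,0.085],[0,0,0,0,0,8.57,0.085],[0,0,0,0,0,8.57,0.085],[0,0,0,0,0,8.57,0.085],[0,0,0,0,0,4.3,0.085],[0,0,0,0,0,0,0.085]]'; python3 go.py 490 -215 134
python3 - <<'E'
from bench import arm
import cv2,numpy as np,pickle
r={n:arm.get_image(n) for n in("scene",)};pickle.dump(r,open("i2.pkl","wb"))
a=r["scene"]["image"]
cv2.imwrite("pics/home.png",cv2.resize(a[220:340,270:430,::-1],(800,600),interpolation=3))
E
```

```text
clock: 8.55
position: [486.1, -216.5, 139.7]
ee_rot: [0.985, 0.174, 0.0, 0.0]
contact_force: [-0.9, -0.8, 0.7]
gripper_width: 85.2
grasp_force: 0.0
clock: 9.75
position: [486.0, -216.4, 139.7]
ee_rot: [0.82, -0.573, -0.0, 0.0]
contact_force: [0.0, -0.2, -0.8]
gripper_width: 84.8
grasp_force: 0.0
t 9.75 pos [ 486.02 -216.4   139.69] tool-y yaw -159.9172969163511 z [-0. -0. -1.] F [ 0.05 -0.15 -0.77] w 84.7756085993887 0.0 j [-0.11  0.35 -0.38  0.   -0.85  0.46]
tool shift mm [ 0.05 -4.22  5.69]
```

View pics/home.png

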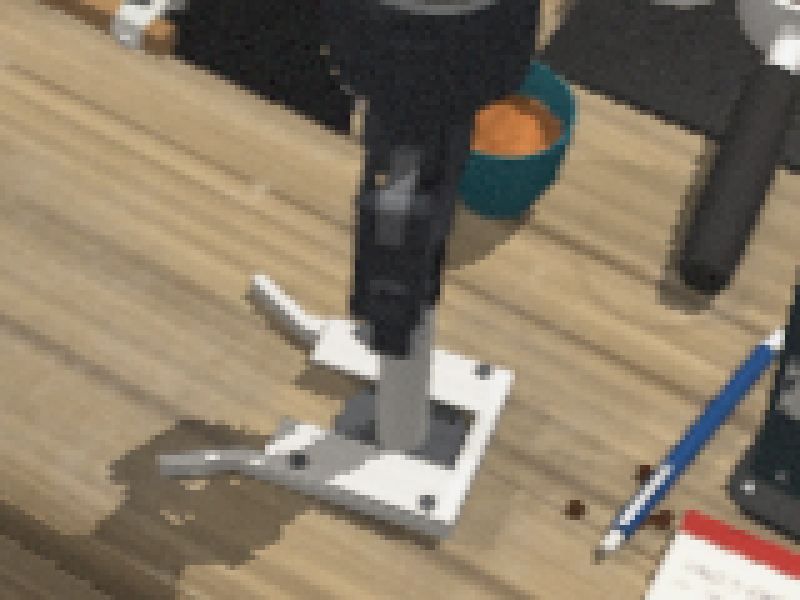

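The foot lies under both lips against the back of the dock, visible in the slot at about (335–470, 420), and the lamp is upright. Now I'll grip along x, which presses the button.

```bash
python3 -m pendant '[[0,-0.004,0.003,0,0,0,0.085],[0,0,0.0025,0,0,0,0.085],[0,0,0,0,0,0,0.06],[0,0,0,0,0,0,0.05],[0,0,0,0,0,0,0.04],[0,0,0,0,0,0,0.03],[0,0,0,0,0,0,0.02],[0,0,0,0,0,0,0.02],[0,0,0,0,0,0,0.02],[0,0,0,0,0,0,0.02],[0,0,0,0,0,0,0.02]]'; python3 go.py 490 -215 134
```

```text
clock: 10.9
position: [490.7, -215.0, 134.8]
ee_rot: [0.82, -0.573, 0.001, -0.0]
contact_force: [2.4, 1.9, 3.5]
gripper_width: 27.0
grasp_force: 60.1
t 10.9 pos [ 490.66 -215.03  134.76] tool-y yaw -159.91351589441499 z [ 0. -0. -1.] F [2.38 1.86 3.55] w 26.993254706167416 60.06624028086662 j [-0.11  0.36 -0.38  0.   -0.83  0.46]
tool shift mm [-0.25  0.61  0.75]
```

```bash
python3 -m pendant '[[0,0,-0.005,0,0,0,0.02],[0,0,-0.01,0,0,0,0.02],[0,0,-0.01,0,0,0,0.02],[0,0,-0.01,0,0,0,0.02],[0,0,-0.005,0,0,0,0.02],[0,0,0,0,0,0,0.02]]'; python3 -m pendant '[[0,0,-0.01,0,0,0,0.02],[0,0,-0.01,0,0,0,0.02],[0,0,-0.01,0,0,0,0.02],[0,0,-0.01,0,0,0,0.02],[0,0,-0.01,0,0,0,0.02],[0,0,-0.01,0,0,0,0.02],[0,0,-0.01,0,0,0,0.02],[0,0,-0.005,0,0,0,0.02],[0,0,0,0,0,0,0.02]]'; python3 go.py 490 -215 258
```

```text
clock: 11.5
position: [489.6, -215.1, 174.9]
ee_rot: [0.819, -0.573, 0.0, -0.0]
contact_force: [0.6, 0.2, -5.1]
gripper_width: 27.1
grasp_force: 59.5
clock: 12.4
position: [489.4, -215.0, 249.8]
ee_rot: [0.819, -0.573, -0.0, 0.0]
contact_force: [-1.2, -0.3, -9.3]
gripper_width: 27.4
grasp_force: 59.7
t 12.4 pos [ 489.44 -215.    249.8 ] tool-y yaw -159.93636373080983 z [-0.  0. -1.] F [-1.21 -0.27 -9.27] w 27.411980478771802 59.680326506495476 j [-0.11  0.24 -0.22 -0.   -1.11  0.46]
tool shift mm [ 0.19 -0.52 -8.2 ]
```

```bash
for i in 1; do python3 -m pendant '[[0,0,-0.003,0,0,0,0.02],[0,0,-0.003,0,0,0,0.02],[0,0,0,0,0,0,0.02]]';python3 -m pendant '[[0,0,-0.002,0,0,0,0.02],[0,0,0,0,0,0,0.02]]';python3 -m pendant '[[0,0,-0.0015,0,0,0,0.02],[0,0,0,0,0,0,0.02]]'; done
```

```text
clock: 12.7
position: [489.6, -215.0, 255.3]
ee_rot: [0.819, -0.573, -0.0, 0.0]
contact_force: [-1.7, 0.2, -9.8]
gripper_width: 27.2
grasp_force: 59.7
clock: 12.9
position: [489.6, -215.0, 257.2]
ee_rot: [0.819, -0.573, -0.0, 0.0]
contact_force: [-2.0, 0.2, -9.5]
gripper_width: 27.1
grasp_force: 59.7
clock: 13.1
position: [489.6, -215.0, 258.7]
ee_rot: [0.819, -0.573, -0.0, 0.0]
contact_force: [-1.8, -0.5, -9.9]
gripper_width: 27.2
grasp_force: 59.7
```

```bash
python3 -m pendant '[[0,0,-0.001,0,0,0,0.02],[0,0,0,0,0,0,0.02]]';python3 -m pendant '[[0,0,-0.001,0,0,0,0.02],[0,0,0,0,0,0,0.02]]'
```

```text
clock: 13.3
position: [489.5, -214.9, 258.9]
ee_rot: [0.819, -0.573, -0.001, 0.0]
contact_force: [-1.2, -0.1, -14.1]
gripper_width: 27.3
grasp_force: 60.1
clock: 13.5
position: [489.4, -214.7, 259.0]
ee_rot: [0.819, -0.573, -0.001, 0.0]
contact_force: [-0.1, -0.5, -20.5]
gripper_width: 27.5
grasp_force: 60.5
```

The pull has risen to 20 N at +124 mm, which is 120 mm of travel plus 4 mm of dock play, so this is the second stop. One look to confirm.

```bash
python3 - <<'E'
from bench import arm
import cv2
a=arm.get_image("scene")["image"]
cv2.imwrite("pics/end.png",cv2.resize(a[140:340,200:440,::-1],(720,600),interpolation=3))
s=arm.read_state();print(s["clock"],s["position"],s["contact_force"],s["gripper_width"])
E
```

```text
13.55 [ 489.34343095 -214.6791701   258.96553397] [ -0.60007283  -0.27238084 -22.08889727] 26.957513381850944
```

View pics/end.png

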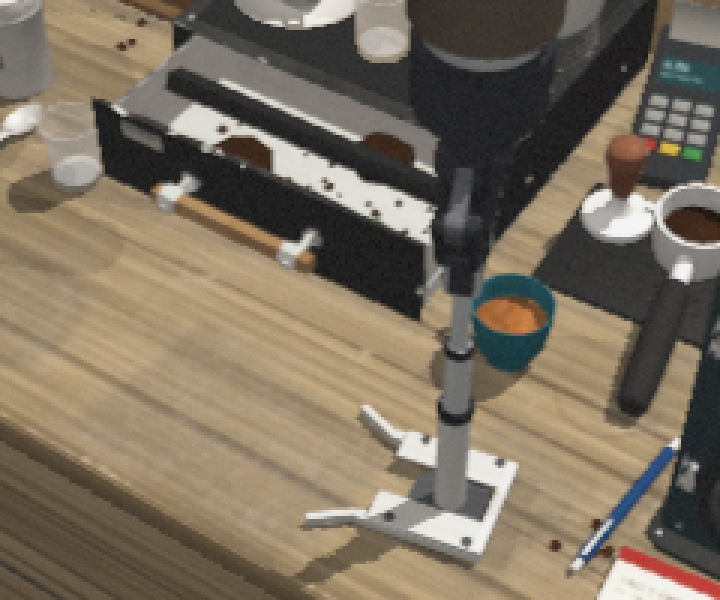

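Both tube sections are out (barrel collar at (455,410), first-section ring at (458,348)), the foot is home in the dock, and the cup and glass are undisturbed. Handing in.

```bash
python3 -c "
from bench import arm
print(arm.job_done())"
```

```text
the job is handed in; nothing more can be done
None
```

The lamp is home in the dock with both tube sections fully out, held at the second stop with about 20 N of upward pull. The cup and glass were left where they stood, and the job was handed in at about 13.6 s (no verdict was returned).

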